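# Snap the cover onto the sample shaker

## Task

Take the grey cover out of the metal tray by its upright rib, set it over the two black snap hooks on top of the white sample shaker, and push it straight down until both hooks have clicked over it and hold it down level; then let go. Push gently: the cover must never be pressed on the shaker with more than 40 N. Leave the jars and the bottle where they are.

Things in the scene. Friction and masses are not known exactly. Their poses are not given: they have to be found in the camera images.
- cover_grip (a point): Middle of the loose grey cover (about 120 g), 28 mm above its flat underside, z up. Plate 52 (its x) by 132 (its y) by 6 mm; central grip rib 14 mm thick in x, 40 mm long in y, top 56 mm above the underside. Toward each end a window in the plate: 22 mm in x, 36 to 54 mm from the centre in y. Either way round fits. Starts flat in the tray (floor about 4 mm above the bench).
- holder: Fixed white bench shaker, 170 (x) by 200 mm (y), housing top 56 mm high; origin at the centre of its underside, z up. On it an aluminium cradle, 66 by 146 mm, rigid, whose flat top is the cover's seat, centred over the origin.
- seat_low (a point): Fixed point on the shaker's axis, 78 mm above its underside: the hard seat at its lowest setting. A levelling screw has raised the true seat 0 to 28 mm above this point; that is not measured, so feel for it. On the seat is a springy rubber pad, 4.5 mm proud, about 6 N per mm: 15 to 20 N on it lets the hooks spring over, 27 N makes it flush. No other part yields.
- hook_left (a joint): Bend of the black snap hook at +y of the shaker, rad: 0 upright, about 0.1 bent fully inward by the cover; springs back to 0. Hook 12 mm wide in x, tip 50 mm from the centre in y and 30 mm above the seat; outer face slants down to a barb 57.5 mm from the centre, barb underside 8 mm above the seat. It goes up through a cover window.
- hook_right (a joint): The same at -y, slightly stiffer. The cover (its y along the shaker's y) meets both slants about 20 mm above the seat; pushing bends the hooks inward (8 to 14 N), the force drops as the barbs pass, rises again on the pad, and the hooks spring out over the plate when it is 2 mm or less above the seat. Let go, the pad holds it up against the barbs.
- tray: Fixed shallow aluminium tray 320 (x) by 280 mm (y), rim 22 mm high, walls 4 mm; origin at the centre of its underside on the bench. The cover and the two jars lie in it.
- jar_a_mid (a point): centre of a white lidded jar, 52 mm across, 50 mm high, in the tray (leave alone)
- jar_b_mid (a point): centre of a clear jar with a black lid, 48 mm across, 42 mm high, in the tray (leave alone)
- flask_mid (a point): centre of a clear bottle, 60 mm across, 150 mm high, standing on the bench (leave alone)
There are look-alikes about, which are no part of the job. Leave any pink or turquoise look-alike of the part that bears cover_grip alone.

How it is judged:
At the end, for the whole second after the job is handed in: Cover under both hooks, held by them against the springy pad (contact over 12 N), released, at rest: its middle 104.5 to 138 mm above the shaker's underside, within 10 mm of its centre, level within 0.05 rad, turned with it within 0.15 rad; both hooks sprung back (below 0.03 rad) (z of cover_grip in the frame of holder between 0.1045 and 0.138 m and horizontal distance between cover_grip and holder below 0.01 m and angle between cover_grip's own z axis and vertical below 0.05 rad and angle between the y axis of cover_grip and the y axis of holder, either way round below 0.15 rad and value of joint each of hook_left, hook_right below 0.03 rad and linear speed of cover below 0.02 m/s and contact force between cover and holder above 12 N); the robot touches nothing.
It fails at once if the cover is pressed on the shaker with more than 40 N (contact force between cover and holder above 40 N).
It fails at once if the robot presses on the shaker itself with more than 40 N (contact force between the fingers and holder above 40 N or contact force between the arm and holder above 45 N).
It fails at once if a jar or the bottle is moved by more than 40 mm (distance of any of jar_a_mid, jar_b_mid, flask_mid from where it was at the start of the episode above 0.04 m).
It also fails if it takes over 51 s, if anything falls off the work surface, if the arm or the gripper's body presses on something with over 40 N, if the wrist force passes 120 N, or if a joint passes its speed limit or range.

## Robot

A 6-joint arm with a two-finger parallel gripper is mounted at the origin on the work surface. World frame = base frame: x ahead of the robot, y to its left, z up, the work surface at z = 0. Lengths are in m, angles in rad, forces in N, time in s.
With the tool pointing down it reaches from about 0.225 to 0.875 m from the base axis. Payload 3.4 kg.
Tool frame: the origin (TCP) lies at the very end of the fingers, on their centre line; the grasp point (between the pads) lies 19 mm behind it; z points along the fingers, y is the direction in which the jaws open and shut (so a half turn about z gives the same grasp; the last joint's range is limited). The gripper opens to 85 mm and grips with 20 to 120 N. Pads are 22 mm wide; open, the fingers measure 114 mm over their backs; the gripper's body (76 mm by 85 mm) begins 54 mm behind the grasp point. The pads swing forward as they close: fully open they stand 13 mm farther back than shut.
Start: joints at [-1.298, 0.276, 1.505, -0, 1.361, -0.121], TCP at [0.221, -0.531, 0.231] pointing down, gripper open.
Joint ranges: [-2.89, 2.89], [-0.75, 2.08], [0.22, 2.7], [-1.18, 4.32], [0.11, 2.71], [-2.7, 2.7]. Speed limits (rad/s): [2.57, 2.57, 3.14, 3.14, 3.14, 3.14].

## Interface

Orientations are given as a unit quaternion [w, x, y, z].
In Python, from rig import get_state, get_image, camera_model, sign_off gives the robot as it stands. The module is installed in compiled form; this text tells all that it offers.
- The arm moves only by the tool drive_tool, never from a script. Its argument "motion" is text: rows parted by semicolons, each of 7 numbers parted by spaces: the turn, a rotation vector about the tool's x, y, z in degrees, then the shift along the tool's x, y, z in m, then the opening in per cent of the stroke, from 0 (shut) to 100 (fully open). In form: wx wy wz tx ty tz hand; .... A call has 1 to 12 rows; each row shifts and turns the pose as measured when the row begins, along the tool's axes as they then stand; what a row does not reach is not made up. A row lasts 1/8 s, in which the tool goes at most 62.5 mm and 10.7 degrees, less where a joint would pass 70% of its speed; a pose out of reach is approached as far as the arm can. A call is refused whole if a number of a shift passes 0.0625 or a number of a turn 10.7, either way. A call with a gripper value outside its range is refused whole. The fingers move at their own pace and stop on an object; "newtons" is the grip in N (left out, the last holds). Time passes only in rows, so rows that do not move let the fingers close. It gives the time, the measured TCP pose, the force and the opening at its end, in the units of the state.
- get_state(): the state, without advancing time (a new reading comes with each control period).
- get_image(name): name is "scene" or "side" or "wrist"; returns (picture, depth): 420x560x3 uint8, red, green, blue; 420x560 float32, m along the optical axis (not along the pixel's ray), 0 where there is no reading.
- camera_model(name): a dict with "camera_matrix" (3x3 intrinsics, pixels), "cam_to_world" (4x4, takes a point from camera to world coordinates); the wrist camera has in their place "T_tool_cam" (4x4, takes a point from camera to tool coordinates, whose origin is the TCP and whose axes are the flange's). Camera axes: x right, y up, looking along -z (the intrinsics and any distortion apply to the point x, -y, -z); pixel columns grow to the right and rows downward; lengths in m; the calibration is good to about 2 mm. A picture is of the moment at which its call begins: read the wrist's pose just before it. camera_model takes no time and is no camera call.
- sign_off(): hands the job in, once; it reports no verdict.
The state is a dict: "clock": time; "qpos": joint angles; "qd": joint speeds; "effort": joint torques, N m; "position": TCP position; "ee_rot": TCP orientation; "contact_force": force on the tool from outside, world axes, zero at the start; "moment": the same for the moment, N m; "width": finger opening in m.
Only numpy, scipy, OpenCV 4.12 (cv2) and the standard library are available. Lean on these libraries where they do the work, as an engineer would, in place of code of your own. Each camera call takes 0.05 s, during which the arm holds its last target.

## Working session

There is one attempt and no reset: what is moved stays moved. The work goes in short steps, Python scripts to look and compute and a tool call to move; the robot and the scene stay as the last step left them, time stands still between calls to the robot, and variables do not carry over. Pictures are saved under pics/ and viewed, and the job is handed in when it is done.

Besides the shell and the picture viewer there is one more tool, called in YAML: its name, and indented under it one key for each argument. drive_tool: Moves the arm, as the interface text tells. Its arguments: {"type":"object","properties":{"motion":{"type":"string"},"newtons":{"type":"number"}},"required":["motion"]}

```bash
mkdir -p pics; python3 - <<'E'
from rig import *
import cv2,numpy as np
s=get_state();print(s)
for n in ("scene","side","wrist"):
    im,d=get_image(n);cv2.imwrite(f"pics/{n}0.png",im[:,:,::-1]);np.savez(f"{n}0.npz",im=im,d=d)
    print(n,{k:np.round(v,4).tolist() if not isinstance(v,(str,)) else v for k,v in camera_model(n).items()})
E
```

```text
{'clock': 0.0, 'qpos': array([-1.29800310e+00,  2.76610385e-01,  1.50615209e+00,  6.14527297e-06,
        1.36071148e+00, -1.21004386e-01]), 'qd': array([ 0.00178971, -0.00096022,  0.00104172, -0.00045039,  0.00269817,
        0.00116999]), 'effort': array([-1.68056026e-04, -4.16773081e+01, -2.45804286e+01,  2.00482054e-05,
        1.12761377e-02,  1.18263662e-05]), 'position': array([ 0.22047437, -0.53046623,  0.23042339]), 'ee_rot': array([-9.38171186e-04,  9.80677668e-01,  1.95628286e-01, -6.83258318e-05]), 'contact_force': array([ 0.26603409, -1.51407066, -0.26593217]), 'moment': array([-0.00176554,  0.00074439, -0.02765265]), 'width': 0.08548655627107392}
scene {'camera_matrix': [[526.6534, 0.0, 284.7107], [0.0, 526.6534, 212.6023], [0.0, 0.0, 1.0]], 'cam_to_world': [[-0.7712, -0.4416, 0.4585, 1.0973], [0.6365, -0.5316, 0.5588, 0.6836], [-0.003, 0.7228, 0.691, 0.8978], [0.0, 0.0, 0.0, 1.0]]}
side {'camera_matrix': [[414.8163, 0.0, 287.0762], [0.0, 414.8163, 218.326], [0.0, 0.0, 1.0]], 'cam_to_world': [[-0.9691, 0.1841, -0.1643, 0.3892], [-0.2465, -0.7517, 0.6117, 0.6224], [-0.0109, 0.6333, 0.7739, 0.8615], [0.0, 0.0, 0.0, 1.0]]}
wrist {'camera_matrix': [[338.9227, 0.0, 281.1809], [0.0, 338.9227, 213.5512], [0.0, 0.0, 1.0]], 'T_tool_cam': [[-0.0001, 0.9554, 0.2952, 0.0756], [1.0, 0.0001, -0.0001, -0.002], [-0.0001, 0.2952, -0.9554, -0.1423], [0.0, 0.0, 0.0, 1.0]]}
```

View pics/scene0.png

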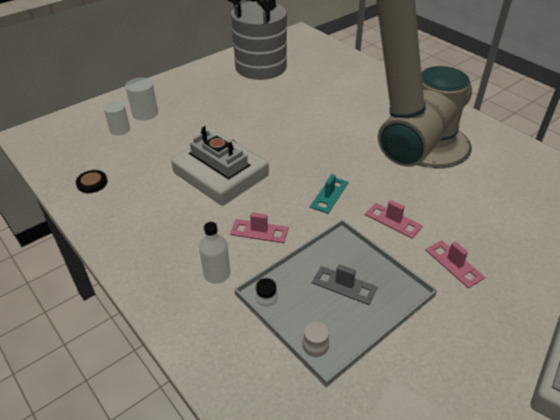

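View pics/side0.png

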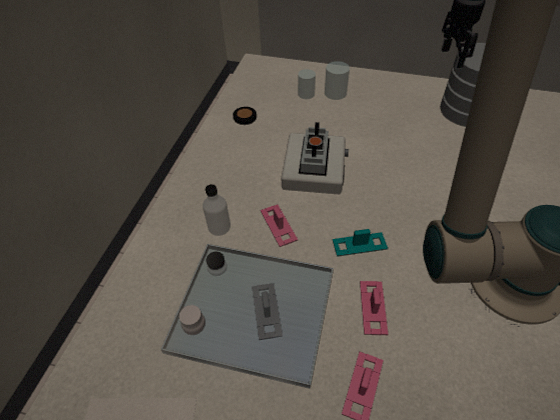

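View pics/wrist0.png

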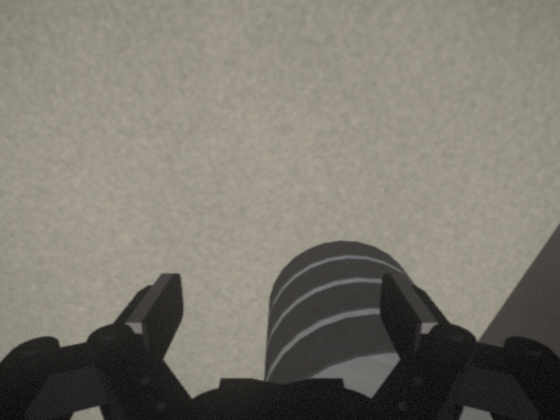

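The scene view shows the cover at about (345,283) in the tray, the shaker at (220,165) with its hooks at (204,132) and (231,150), the bottle at (215,255), and jars at (266,290) and (316,338). Pink and turquoise look-alikes lie outside the tray, and a drum stands under the gripper.

```bash
cat > h.py <<'E'
from rig import *
import cv2,numpy as np
def cloud(n,d,T=None):
    c=camera_model(n);K=c["camera_matrix"];T=c["cam_to_world"] if T is None else T
    v,u=np.mgrid[0:420,0:560]
    p=np.stack([(u-K[0,2])/K[0,0]*d,-(v-K[1,2])/K[1,1]*d,-d],-1)
    return p@T[:3,:3].T+T[:3,3]
def onplane(n,uv,z):
    c=camera_model(n);K=c["camera_matrix"];T=c["cam_to_world"]
    r=T[:3,:3]@np.array([(uv[0]-K[0,2])/K[0,0],-(uv[1]-K[1,2])/K[1,1],-1]);o=T[:3,3]
    return o+r*(z-o[2])/r[2]
E
python3 - <<'E'
from h import *
for n,boxes in (("scene",dict(cover=(305,255,385,310),shaker=(168,120,272,202),crad=(185,125,252,180),bottle=(198,222,232,285))),("side",dict(cover=(245,275,290,345),shaker=(278,118,352,195),crad=(295,120,335,180),bottle=(200,183,232,237)))):
    f=np.load(f"{n}0.npz");im,d=f["im"].astype(int),f["d"];P=cloud(n,d)
    bench=P[(d>0)&(np.abs(P[...,2])<.02)];print(n,"bench z",np.median(bench[:,2]))
    for k,(a,b,c,e) in boxes.items():
        p=P[b:e,a:c].reshape(-1,3);g=d[b:e,a:c].ravel()>0;p=p[g]
        if k=="cover":
            t=p[(p[:,2]>.045)]; print(k,"rib",len(t),t.mean(0).round(4),t[:,2].max().round(4))
            (cx,cy),(w,h),ang=cv2.minAreaRect((t[:,:2]*1000).astype(np.float32));print("  rib rect",cx,cy,w,h,ang)
            z=t[:,2]>.054;q=t[z];print("  ribtop",q.mean(0),len(q),cv2.minAreaRect((q[:,:2]*1000).astype(np.float32)))
            q=p[(p[:,2]>.0075)&(p[:,2]<.015)];print("  plate",len(q),cv2.minAreaRect((q[:,:2]*1000).astype(np.float32)))
        if k=="shaker":
            q=p[(p[:,2]>.05)&(p[:,2]<.06)];print(k,np.median(q[:,2]),cv2.minAreaRect((q[:,:2]*1000).astype(np.float32)))
        if k=="crad":
            q=p[p[:,2]>.075];print(k,np.histogram(q[:,2],bins=np.arange(.075,.16,.005)))
            q=p[p[:,2]>.12];print("  top",len(q),q.mean(0))
        if k=="bottle":
            q=p[p[:,2]>.03];print(k,q.mean(0).round(3),q[:,2].max())
E
```

```text
scene bench z 0.0010515249662913506
cover rib 184 [0.5539 0.2184 0.0562] 0.0641
  rib rect 551.6817016601562 217.12014770507812 16.46544647216797 39.61747741699219 22.87248992919922
  ribtop [0.55262611 0.21790252 0.05932097] 125 ((551.7012939453125, 216.99301147460938), (16.402694702148438, 39.367984771728516), 22.872488021850586)
  plate 1009 ((539.6837158203125, 212.4279327392578), (147.94802856445312, 179.20997619628906), 50.102508544921875)
shaker 0.05622737337709166 ((545.25732421875, -257.89556884765625), (170.44131469726562, 204.1180419921875), 7.270717144012451)
crad (array([ 96,  86, 172, 267, 107, 114, 205, 159,  20,  20,  22,  18,  11,
         0,   0,   0]), array([0.075, 0.08 , 0.085, 0.09 , 0.095, 0.1  , 0.105, 0.11 , 0.115,
       0.12 , 0.125, 0.13 , 0.135, 0.14 , 0.145, 0.15 , 0.155]))
  top 71 [ 0.54381163 -0.24988936  0.12882305]
bottle [0.749 0.027 0.092] 0.15407070801646594
side bench z -0.0004254819665056586
cover rib 123 [0.5482 0.2204 0.0575] 0.0619
  rib rect 549.211669921875 217.68759155273438 13.969959259033203 40.04153823852539 23.857017517089844
  ribtop [0.54879108 0.21872732 0.05854312] 110 ((549.2400512695312, 217.5913848876953), (13.869233131408691, 39.942806243896484), 24.42807960510254)
  plate 806 ((545.7520751953125, 215.758544921875), (59.66004180908203, 133.06124877929688), 23.759029388427734)
shaker 0.05488723500063364 ((540.7186889648438, -257.458251953125), (167.58822631835938, 202.76954650878906), 7.089038372039795)
crad (array([ 32,  36, 237, 159,  67, 128, 202,  57,  13,  16,  18,  14,   7,
         0,   0,   0]), array([0.075, 0.08 , 0.085, 0.09 , 0.095, 0.1  , 0.105, 0.11 , 0.115,
       0.12 , 0.125, 0.13 , 0.135, 0.14 , 0.145, 0.15 , 0.155]))
  top 55 [ 0.54023479 -0.25152049  0.12839359]
bottle [0.731 0.027 0.092] 0.1519116924650138
```

```bash
python3 - <<'E'
import cv2,numpy as np
a=cv2.imread("pics/scene0.png");b=cv2.imread("pics/side0.png")
A=cv2.resize(a[115:205,160:275],(690,540),interpolation=2);cv2.imwrite("pics/s1.png",A)
B=cv2.resize(b[110:200,270:360],(540,540),interpolation=2);cv2.imwrite("pics/s2.png",B)
C=np.hstack([cv2.resize(a[255:310,305:385],(480,330),interpolation=2),cv2.resize(b[275:345,240:295],(260,330),interpolation=2)]);cv2.imwrite("pics/s3.png",C)
E
```

```text
(no output)
```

View pics/s1.png

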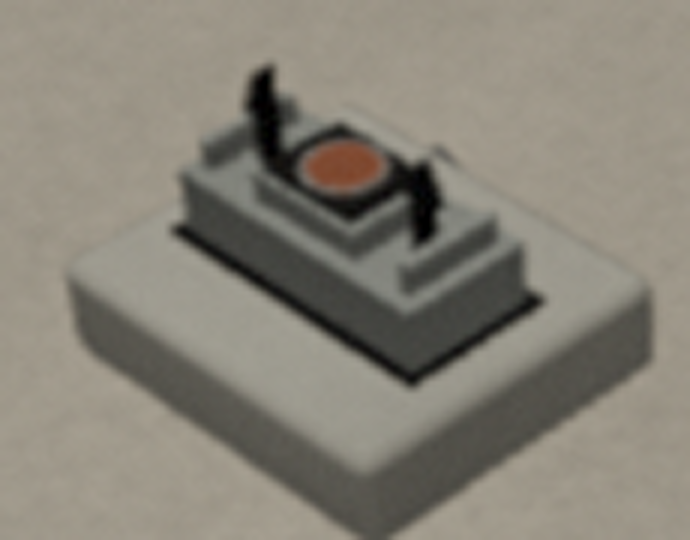

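View pics/s2.png

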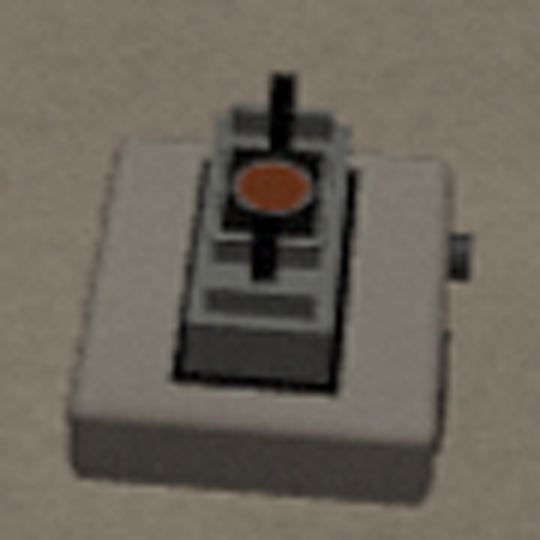

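View pics/s3.png

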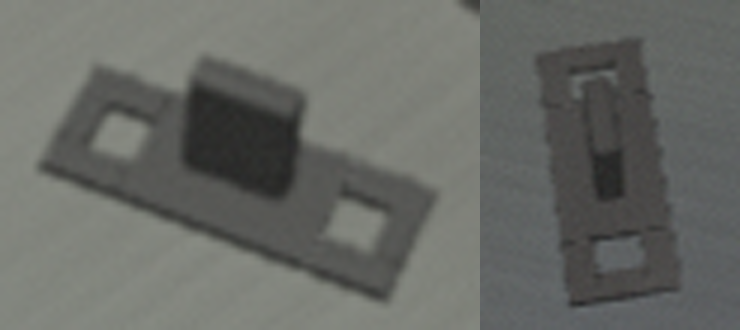

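drive_tool:
  motion: "0 0 0 0 0 -0.05 100; 0 0 -10.6 0 0 -0.01 100; 0 0 -10.6 0 0 0 100; 0 0 -10.6 0 0 0 100; 0 0 -10.6 0 0 0 100; 0 0 -10.6 0 0 0 100; 0 0 -10.6 0 0 0 100; 0 0 -10.6 0 0 0 100"

```text
clock: 1.15
position: [0.22, -0.5289, 0.2891]
ee_rot: [-0.004, 0.656, 0.755, 0.002]
contact_force: [0.1, -0.4, 0.3]
width: 0.0852
```

```bash
cat >> h.py <<'E'
from scipy.spatial.transform import Rotation as Ro
def R_of(s): 
    q=s["ee_rot"];return Ro.from_quat([q[1],q[2],q[3],q[0]]).as_matrix()
def goto(xyz,th):
    "print delta in tool axes to reach xyz with tool x at th deg, straight down"
    s=get_state();R=R_of(s);c,si=np.cos(np.radians(th)),np.sin(np.radians(th))
    Rt=np.array([[c,si,0],[si,-c,0],[0,0,-1.]])
    w=np.degrees(Ro.from_matrix(R.T@Rt).as_rotvec());t=R.T@(np.array(xyz)-s["position"])
    print("t",round(s["clock"],2),"pos",s["position"].round(4),"thx",np.degrees(np.arctan2(R[1,0],R[0,0])).round(2),"tiltz",R[:,2].round(4),"w",round(s["width"],4),"F",s["contact_force"].round(1))
    print(" turn",w.round(2)," shift now",t.round(4)," shift after turn",(Rt.T@(np.array(xyz)-s["position"])).round(4))
def wT(s):
    T=np.eye(4);T[:3,:3]=R_of(s);T[:3,3]=s["position"];return T@camera_model("wrist")["T_tool_cam"]
E
python3 -c "
from h import *
goto((.56,-.33,.30),97.2)"
```

```text
t 1.15 pos [ 0.22   -0.5289  0.2891] thx 97.97 tiltz [-0.0023  0.0085 -1.    ] w 0.0852 F [ 0.1 -0.4  0.3]
 turn [-0.07 -0.5   0.77]  shift now [ 0.1499  0.3642 -0.01  ]  shift after turn [ 0.1547  0.3622 -0.0109]
```

drive_tool:
  motion: "0 0 0.7 0.033 0.055 -0.002 100; 0 0 0 0.033 0.055 -0.002 100; 0 0 0 0.033 0.055 -0.002 100; 0 0 0 0.033 0.055 -0.002 100; 0 0 0 0.033 0.055 -0.002 100; 0 0 0 0.033 0.055 -0.002 100; 0 0 0 0 0 0 100; 0 0 0 0 0 0 100"

```text
clock: 2.15
position: [0.5185, -0.2936, 0.2981]
ee_rot: [-0.006, 0.662, 0.75, 0.002]
contact_force: [0.3, -0.6, -0.8]
width: 0.0853
```

```bash
python3 - <<'E'
from h import *
goto((.543,-.2577,.3),97.2)
s=get_state();T=wT(s);im,d=get_image("wrist");cv2.imwrite("pics/w1.png",im[:,:,::-1]);np.savez("w1.npz",im=im,d=d,T=T)
E
```

```text
t 2.15 pos [ 0.5185 -0.2936  0.2981] thx 97.14 tiltz [-0.0054  0.011  -0.9999] w 0.0853 F [ 0.3 -0.6 -0.8]
 turn [-0.23 -0.66 -0.06]  shift now [ 0.0326  0.0288 -0.0016]  shift after turn [ 0.0326  0.0288 -0.0019]
```

View pics/w1.png

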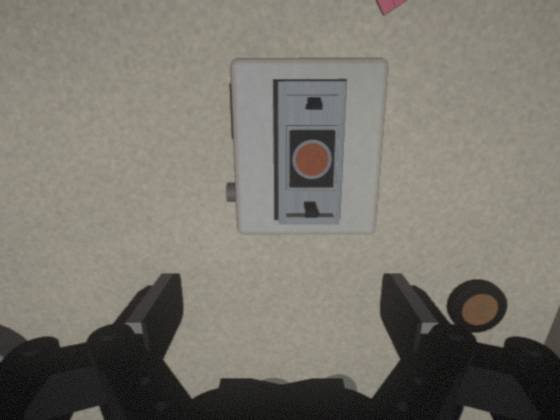

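The wrist view shows the shaker's housing, with its centre near (310,146). The hooks are at (314,103) and (311,210), and the orange pad is at (312,160).

```bash
python3 - <<'E'
from h import *
f=np.load("w1.npz");im,d,T=f["im"].astype(int),f["d"],f["T"]
P=cloud("wrist",d,T)
Q=P[40:250,215:400];I=im[40:250,215:400];ok=d[40:250,215:400]>0
def rect(m,n):
    q=Q[m&ok];print(n,len(q),q.mean(0).round(4),"med z",np.median(q[:,2]).round(4),cv2.minAreaRect((q[:,:2]*1000).astype(np.float32)))
z=Q[...,2];print("bench",np.median(z[(z<.02)&ok]))
rect((z>.045)&(z<.065),"housing")
print(np.histogram(z[ok&(z>.065)],bins=np.arange(.065,.155,.005)))
rect(z>.075,"cradle>75")
rect((I[...,0]>I[...,2]+40),"pad")
rect(z>.12,"hooks")
q=Q[ok&(z>.12)];
R=np.array([np.cos(np.radians(97.2)),np.sin(np.radians(97.2))]);a=q[:,:2]@R;m=a.mean()
for k in (q[a>m],q[a<m]):print(k.mean(0),k[:,2].max(),len(k),k[k[:,2]>k[:,2].max()-.004].mean(0))
E
```

```text
bench -0.0003619578558329839
housing 16944 [ 0.5393 -0.2463  0.0554] med z 0.0555 ((542.85205078125, -257.6572265625), (170.4565887451172, 198.85638427734375), 7.1112141609191895)
(array([   0,    0,    0,    0, 2561, 2221,   77,  821, 2322,  898,   53,
         41,   63,  105,   59,    0,    0]), array([0.065, 0.07 , 0.075, 0.08 , 0.085, 0.09 , 0.095, 0.1  , 0.105,
       0.11 , 0.115, 0.12 , 0.125, 0.13 , 0.135, 0.14 , 0.145, 0.15 ]))
cradle>75 9221 [ 0.5416 -0.2523  0.0993] med z 0.0914 ((543.0482177734375, -257.81304931640625), (66.20228576660156, 146.41932678222656), 7.188425540924072)
pad 788 [ 0.5427 -0.2575  0.11  ] med z 0.11 ((542.6876831054688, -257.9912109375), (30.347122192382812, 30.056503295898438), 7.888189792633057)
hooks 268 [ 0.5413 -0.2468  0.131 ] med z 0.1338 ((542.5745849609375, -255.55117797851562), (11.917576789855957, 107.8620834350586), 7.308807373046875)
[ 0.53622582 -0.20743365  0.13085376] 0.1369823366594331 160 [ 0.53671407 -0.20949896  0.13479548]
[ 0.54874395 -0.30508661  0.13125852] 0.1363719997111114 108 [ 0.54920087 -0.30539279  0.1348011 ]
```

drive_tool:
  motion: "-0.2 -0.6 -8.4 0 0 0 100; 0 0 -8.4 0 0 0 100; 0 0 0 0 0 0 100"

```text
clock: 2.58
position: [0.5148, -0.297, 0.2979]
ee_rot: [-0.001, 0.545, 0.838, 0.0]
contact_force: [-0.2, -0.2, 0.6]
width: 0.0853
```

```bash
python3 -c "
from h import *
goto((.55,.18,.25),114)"
```

```text
t 2.58 pos [ 0.5148 -0.297   0.2979] thx 113.96 tiltz [-0.001   0.0016 -1.    ] w 0.0853 F [-0.2 -0.2  0.6]
 turn [-0.01 -0.1  -0.04]  shift now [0.4215 0.2258 0.0486]  shift after turn [0.4215 0.2261 0.0479]
```

drive_tool:
  motion: "0 0 0 0.053 0.028 0 100; 0 0 0 0.053 0.028 0 100; 0 0 0 0.053 0.028 0 100; 0 0 0 0.053 0.028 0 100; 0 0 0 0.053 0.028 0 100; 0 0 0 0.053 0.028 0.015 100; 0 0 0 0.053 0.028 0.015 100; 0 0 0 0.05 0.028 0.015 100; 0 0 0 0 0 0 100"

```text
clock: 3.7
position: [0.5577, 0.1807, 0.252]
ee_rot: [0.002, 0.564, 0.826, 0.001]
contact_force: [-0.1, -0.5, 0.5]
width: 0.0856
```

```bash
python3 - <<'E'
from h import *
goto((.55,.2175,.15),114)
s=get_state();T=wT(s);im,d=get_image("wrist");cv2.imwrite("pics/w2.png",im[:,:,::-1]);np.savez("w2.npz",im=im,d=d,T=T)
P=cloud("wrist",d,T)
m=(d>0)&(np.hypot(P[...,0]-.55,P[...,1]-.2175)<.075)
z=P[...,2]
print("floor",np.median(z[m&(z<.007)]))
for lo,hi in ((.05,.07),(.055,.07),(.0075,.014)):
    q=P[m&(z>lo)&(z<hi)];print(lo,len(q),q.mean(0),cv2.minAreaRect((q[:,:2]*1000).astype(np.float32)))
E
```

```text
t 3.7 pos [0.5577 0.1807 0.252 ] thx 111.38 tiltz [ 3.6e-03 -4.0e-04 -1.0e+00] w 0.0856 F [-0.1 -0.5  0.5]
 turn [ 0.18  0.1  -2.62]  shift now [0.0372 0.0059 0.1019]  shift after turn [0.0367 0.0079 0.102 ]
floor 0.0036868974363763185
0.05 574 [0.55065847 0.21901856 0.05915653] ((551.0066528320312, 218.35755920410156), (13.828929901123047, 40.075096130371094), 22.319669723510742)
0.055 570 [0.55073348 0.21890604 0.05919396] ((551.0066528320312, 218.35755920410156), (13.828929901123047, 40.075096130371094), 22.319669723510742)
0.0075 4312 [0.54925403 0.22212577 0.00965234] ((551.0171508789062, 218.31829833984375), (52.00099182128906, 132.04798889160156), 23.89773941040039)
```

View pics/w2.png

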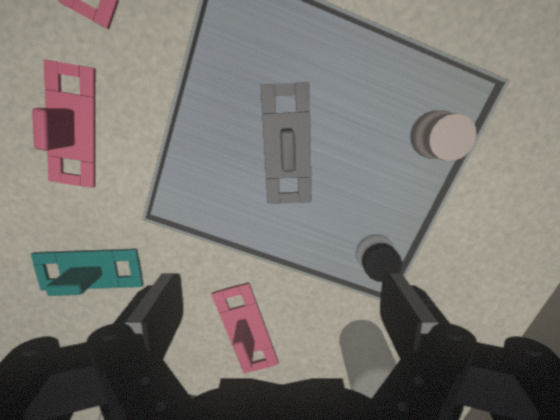

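drive_tool:
  motion: "0.2 0.1 -2.5 0.0375 0.0065 0.02 100; 0 0 0 0 0 0.05 100; 0 0 0 0 0 0.04 100; 0 0 0 0 0 0 100"

```text
clock: 4.25
position: [0.554, 0.2086, 0.1439]
ee_rot: [0.004, 0.552, 0.834, 0.001]
contact_force: [-0.7, 0.7, 0.1]
width: 0.0852
```

```bash
python3 -c "
from h import *
goto((.551,.2184,.018),113.9)"
```

```text
t 4.25 pos [0.554  0.2086 0.1439] thx 113.04 tiltz [ 0.0079 -0.004  -1.    ] w 0.0852 F [-0.7  0.7  0.1]
 turn [ 0.32  0.39 -0.86]  shift now [0.011  0.0003 0.1258]  shift after turn [0.0102 0.0012 0.1259]
```

drive_tool:
  motion: "0.3 0.4 -0.9 0.011 0.001 0.03 100; 0 0 0 0 0 0.04 100; 0 0 0 0 0 0.03 100; 0 0 0 0 0 0 100"

```text
clock: 4.75
position: [0.56, 0.2146, 0.0517]
ee_rot: [0.006, 0.549, 0.835, 0.006]
contact_force: [-0.3, -0.5, 0.3]
width: 0.0856
```

```bash
python3 -c "
from h import *
goto((.551,.2184,.018),113.9)"
```

```text
t 4.75 pos [0.56   0.2146 0.0517] thx 113.33 tiltz [ 0.0168  0.0026 -0.9999] w 0.0856 F [-0.3 -0.5  0.3]
 turn [ 0.94  0.25 -0.57]  shift now [ 0.0072 -0.0074  0.0335]  shift after turn [ 0.0071 -0.0067  0.0337]
```

drive_tool:
  motion: "0.9 0.25 -0.6 0.007 -0.007 0.01 100; 0 0 0 0 0 0 100; 0 0 0 0 0 0 100"

```text
clock: 5.12
position: [0.5546, 0.2182, 0.0466]
ee_rot: [0.003, 0.546, 0.838, 0.003]
contact_force: [0.6, -0.6, 0.1]
width: 0.0852
```

```bash
python3 -c "
from h import *
goto((.551,.2184,.018),113.9)"
```

```text
t 5.12 pos [0.5546 0.2182 0.0466] thx 113.84 tiltz [ 0.0088  0.0023 -1.    ] w 0.0852 F [ 0.6 -0.6  0.1]
 turn [ 0.51  0.08 -0.06]  shift now [ 0.0017 -0.0034  0.0285]  shift after turn [ 0.0016 -0.0032  0.0286]
```

drive_tool:
  motion: "0.8 0.1 0 0.003 -0.005 0.01 100; 0 0 0 0 0 0.01 100; 0 0 0 0 0 0.01 100; 0 0 0 0 0 0 100"

```text
clock: 5.62
position: [0.5483, 0.2192, 0.0149]
ee_rot: [-0.002, 0.546, 0.838, -0.002]
contact_force: [0.1, -0.2, -0.2]
width: 0.0856
```

```bash
python3 -c "
from h import *
goto((.551,.2184,.018),113.9)"
```

```text
t 5.62 pos [0.5483 0.2192 0.0149] thx 113.87 tiltz [-0.0053 -0.002  -1.    ] w 0.0856 F [ 0.1 -0.2 -0.2]
 turn [-0.32 -0.02 -0.03]  shift now [-0.0019  0.0021 -0.0031]  shift after turn [-0.0019  0.0021 -0.0031]
```

drive_tool:
  motion: "-0.3 0 0 -0.002 0.002 -0.004 100; 0 0 0 0 0 0 100"

```text
clock: 5.88
position: [0.5514, 0.2182, 0.019]
ee_rot: [-0.0, 0.546, 0.838, 0.0]
contact_force: [-0.1, 0.9, -0.4]
width: 0.0856
```

```bash
python3 -c "
from h import *
goto((.551,.2184,.018),113.9)"
```

```text
t 5.88 pos [0.5514 0.2182 0.019 ] thx 113.87 tiltz [-0.e+00  2.e-04 -1.e+00] w 0.0856 F [-0.1  0.9 -0.4]
 turn [ 0.   -0.01 -0.03]  shift now [ 0.0004 -0.0003  0.001 ]  shift after turn [ 0.0004 -0.0003  0.001 ]
```

Aligned. I'm closing the gripper on the rib now.

drive_tool:
  motion: "0 0 0 0 0 0 50; 0 0 0 0 0 0 30; 0 0 0 0 0 0 10; 0 0 0 0 0 0 0; 0 0 0 0 0 0 0; 0 0 0 0 0 0 0; 0 0 0 0 0 0 0; 0 0 0 0 0 0 0"
  newtons: 90

```text
clock: 6.88
position: [0.5518, 0.2182, 0.02]
ee_rot: [0.0, 0.546, 0.838, 0.001]
contact_force: [0.2, 0.6, 0.1]
width: 0.0128
```

```bash
python3 -c "
from h import *
goto((.551,.2184,.12),113.9)"
```

```text
t 6.88 pos [0.5518 0.2182 0.02  ] thx 113.86 tiltz [ 1.2e-03  6.0e-04 -1.0e+00] w 0.0128 F [0.2 0.6 0.1]
 turn [ 0.07 -0.   -0.04]  shift now [ 0.0005 -0.0005 -0.1   ]  shift after turn [ 0.0005 -0.0007 -0.1   ]
```

drive_tool:
  motion: "0 0 0 0 0 -0.015 0; 0 0 0 0 0 -0.03 0; 0 0 0 0 0 -0.04 0; 0 0 0 0 0 -0.04 0; 0 0 0 0 0 -0.04 0; 0 0 0 0 0 -0.04 0; 0 0 0 0 0 -0.03 0; 0 0 0 0 0 0 0"

```text
clock: 7.88
position: [0.5506, 0.218, 0.2679]
ee_rot: [0.001, 0.546, 0.838, 0.002]
contact_force: [0.1, -0.0, -1.3]
width: 0.0128
```

```bash
python3 - <<'E'
from h import *
goto((.5428,-.2577,.22),97.2)
s=get_state();T=wT(s);im,d=get_image("wrist");cv2.imwrite("pics/w3.png",im[:,:,::-1]);np.savez("w3.npz",im=im,d=d,T=T)
E
```

```text
t 7.88 pos [0.5506 0.218  0.2679] thx 113.87 tiltz [ 0.0038  0.0014 -1.    ] w 0.0128 F [ 0.1 -0.  -1.3]
 turn [ 0.23 -0.02 16.67]  shift now [-0.4318 -0.1998  0.0472]  shift after turn [-0.4709 -0.0673  0.0479]
```

View pics/w3.png

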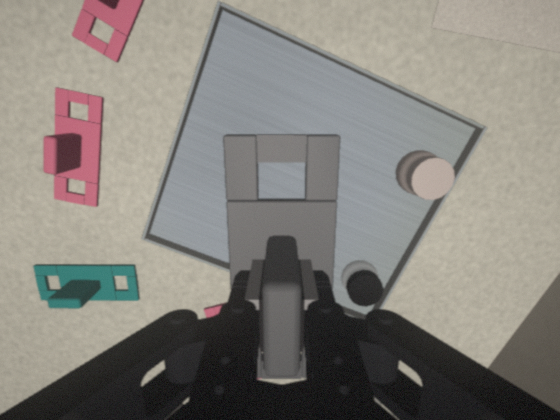

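The cover is held. Its front edge runs from (224,135) to (340,135) and the window sits at (282,182). I'll measure where it lies in the hand.

```bash
cat > held.py <<'E'
from h import *
def held(im,d):
    P=cloud("wrist",d,camera_model("wrist")["T_tool_cam"])  # tool frame
    m=(d>0)&(np.abs(P[...,2]+.010)<.012)&(np.abs(P[...,1])<.035)&(P[...,0]>.012)&(P[...,0]<.08)
    q=P[m];A=np.c_[q[:,:2],np.ones(len(q))];c=np.linalg.lstsq(A,q[:,2],rcond=None)[0]
    r=q[:,2]-A@c;k=np.abs(r)<.002;c=np.linalg.lstsq(A[k],q[k,2],rcond=None)[0];q=q[k]
    print("top plane z=%.4fx+%.4fy+%.4f"%tuple(c),len(q))
    f=q[q[:,0]>.034]
    print("front rect",cv2.minAreaRect((f[:,:2]*1000).astype(np.float32)),"xmax",np.percentile(f[:,0],99.5),"y",np.percentile(f[:,1],[.5,99.5]))
    e=[(lambda b:(b[:,0].max(),np.median(b[:,1])))(f[(f[:,1]>y)&(f[:,1]<y+.006)]) for y in np.arange(-.024,.022,.006)]
    e=np.array(e);print("front edge slope",np.polyfit(e[:,1],e[:,0],1))
    for x in (.038,.046,.054,.062):
        b=f[np.abs(f[:,0]-x)<.003][:,1];print(x,b.min().round(4),b.max().round(4),((b.min()+b.max())/2).round(4))
E
python3 - <<'E'
from held import *
f=np.load("w3.npz");held(f["im"],f["d"])
E
```

```text
top plane z=0.3310x+0.0004y+-0.0176 236Traceback (most recent call last):
  File "<stdin>", line 2, in <module>
  File "held.py", line 9, in held
    print("front rect",cv2.minAreaRect((f[:,:2]*1000).astype(np.float32)),"xmax",np.percentile(f[:,0],99.5),"y",np.percentile(f[:,1],[.5,99.5]))
                                                                                 ~~~~~~~~~~~~~^^^^^^^^^^^^^
    return _quantile_unchecked(
        a, q, axis, out, overwrite_input, method, keepdims, weights)
    return _ureduce(a,
                    func=_quantile_ureduce_func,
    ...<5 lines>...
                    overwrite_input=overwrite_input,
                    method=method)
    r = func(a, **kwargs)
    result = _quantile(arr,
                       quantiles=q,
    ...<2 lines>...
                       out=out,
                       weights=wgt)
    slices_having_nans = np.isnan(arr[-1, ...])
                                  ~~~^^^^^^^^^
IndexError: index -1 is out of bounds for axis 0 with size 0
```

```bash
python3 - <<'E'
from h import *
f=np.load("w3.npz");d=f["d"];P=cloud("wrist",d,camera_model("wrist")["T_tool_cam"])
for v,u in ((140,282),(160,240),(210,282),(190,330),(138,230)):print(v,u,d[v,u],P[v,u].round(4))
E
```

```text
140 282 0.14851114 [0.0642 0.0008 0.0092]
160 240 0.1530268 [ 0.0552 -0.0182  0.0111]
210 282 0.15924971 [0.0318 0.0008 0.0104]
190 330 0.15693906 [0.0413 0.023  0.011 ]
138 230 0.14935733 [ 0.065  -0.0222  0.0103]
```

```bash
sed -i 's/P\[...,2\]+.010/P[...,2]-.010/' held.py; python3 - <<'E'
from held import *
f=np.load("w3.npz");held(f["im"],f["d"])
E
```

```text
top plane z=0.0010x+0.0017y+0.0103 10534
front rect ((50.24977493286133, 0.5295257568359375), (52.26198959350586, 32.543949127197266), 89.90052032470703) xmax 0.06626983313566047 y [-0.02512935  0.02622979]
front edge slope [0.00257277 0.06634217]
0.038 -0.0255 0.0265 0.0005
0.046 -0.0256 0.0267 0.0005
0.054 -0.0256 0.0265 0.0005
0.062 -0.0255 0.0264 0.0005
```

drive_tool:
  motion: "0.2 0 0 -0.025 -0.011 0 0; 0 0 0 -0.045 -0.021 0 0; 0 0 0 -0.048 -0.022 0 0; 0 0 0 -0.048 -0.022 0 0; 0 0 0 -0.048 -0.022 0 0; 0 0 0 -0.048 -0.022 0 0; 0 0 6 -0.045 -0.02 0 0; 0 0 6 -0.04 -0.018 0 0; 0 0 4 -0.03 -0.01 0 0; 0 0 0 0 0 0 0"

```text
clock: 9.18
position: [0.527, -0.2048, 0.2461]
ee_rot: [-0.016, 0.659, 0.752, -0.009]
contact_force: [0.1, -0.7, -0.6]
width: 0.0127
```

```bash
python3 -c "
from h import *
goto((.5428,-.2577,.20),97.2)"
```

```text
t 9.18 pos [ 0.527  -0.2048  0.2461] thx 97.49 tiltz [-0.036   0.007  -0.9993] w 0.0127 F [ 0.1 -0.7 -0.6]
 turn [-2.   -0.66  0.3 ]  shift now [-0.055   0.0103  0.0451]  shift after turn [-0.0544  0.009   0.0461]
```

drive_tool:
  motion: "-2 -0.7 0.3 -0.025 0.005 0 0; 0 0 0 -0.02 0.004 0 0; 0 0 0 0 0 0 0; 0 0 0 0 0 0 0"

```text
clock: 9.68
position: [0.5405, -0.2452, 0.2412]
ee_rot: [-0.005, 0.66, 0.751, 0.0]
contact_force: [-0.0, 0.2, -0.5]
width: 0.0131
```

```bash
python3 -c "
from h import *
goto((.5428,-.2577,.20),97.2)"
```

```text
t 9.68 pos [ 0.5405 -0.2452  0.2412] thx 97.35 tiltz [-0.007   0.0075 -0.9999] w 0.0131 F [-0.   0.2 -0.5]
 turn [-0.34 -0.48  0.15]  shift now [-0.0131  0.001   0.0411]  shift after turn [-0.0127  0.0007  0.0412]
```

drive_tool:
  motion: "-0.4 -0.5 0.15 -0.013 0.001 0.01 0; 0 0 0 0 0 0.015 0; 0 0 0 0 0 0 0; 0 0 0 0 0 0 0"

```text
clock: 10.18
position: [0.5429, -0.2565, 0.2136]
ee_rot: [-0.0, 0.661, 0.751, 0.0]
contact_force: [0.7, -0.5, -0.8]
width: 0.013
```

```bash
python3 -c "
from h import *
goto((.5428,-.2577,.165),97.2)"
```

```text
t 10.18 pos [ 0.5429 -0.2565  0.2136] thx 97.31 tiltz [-3.e-04  1.e-03 -1.e+00] w 0.013 F [ 0.7 -0.5 -0.8]
 turn [-0.01 -0.06  0.11]  shift now [-0.0013 -0.0002  0.0486]  shift after turn [-0.0012 -0.0002  0.0486]
```

drive_tool:
  motion: "0 0 0.1 -0.001 0 0.012 0; 0 0 0 0 0 0.012 0; 0 0 0 0 0 0.01 0; 0 0 0 0 0 0 0"

```text
clock: 10.68
position: [0.5428, -0.2572, 0.1771]
ee_rot: [-0.001, 0.661, 0.75, 0.0]
contact_force: [0.6, -0.2, -1.4]
width: 0.0133
```

```bash
python3 - <<'E'
from held import *
goto((.5428,-.2577,.165),97.2)
a,d=get_image("scene");b,_=get_image("side");w,dw=get_image("wrist")
held(w,dw)
A=cv2.resize(a[90:200,160:285],(400,352),interpolation=2);B=cv2.resize(b[80:200,260:370],(323,352),interpolation=2)
cv2.imwrite("pics/p1.png",np.hstack([A,B])[:,:,::-1])
E
```

```text
t 10.68 pos [ 0.5428 -0.2572  0.1771] thx 97.21 tiltz [-5.0e-04  1.3e-03 -1.0e+00] w 0.0133 F [ 0.6 -0.2 -1.4]
 turn [-0.02 -0.08  0.01]  shift now [-0.0006 -0.      0.0121]  shift after turn [-0.0005 -0.      0.0121]
top plane z=0.0006x+0.0009y+0.0103 10543
front rect ((50.19810485839844, -0.0115814208984375), (32.380916595458984, 52.183650970458984), 0.06821569055318832) xmax 0.06631223974813999 y [-0.02568365  0.02563709]
front edge slope [-0.00060568  0.06633807]
0.038 -0.0261 0.0259 -0.0001
0.046 -0.0261 0.026 -0.0001
0.054 -0.026 0.0261 0.0
0.062 -0.026 0.026 -0.0
```

View pics/p1.png

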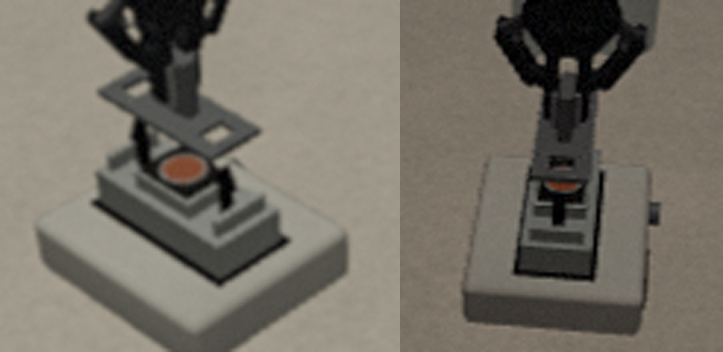

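The cover is level and centred over both hooks, and the right-hand window sits above its hook in both views. I'll descend slowly from here.

drive_tool:
  motion: "0 0 0 -0.0006 0 0.01 0; 0 0 0 0 0 0.01 0; 0 0 0 0 0 0.004 0; 0 0 0 0 0 0 0"

```text
clock: 11.32
position: [0.544, -0.2586, 0.1534]
ee_rot: [0.001, 0.661, 0.75, 0.001]
contact_force: [0.2, 0.9, -1.0]
width: 0.013
```

```bash
python3 -c "
from h import *
goto((.5428,-.2577,.142),97.2)"
```

```text
t 11.32 pos [ 0.544  -0.2586  0.1534] thx 97.21 tiltz [ 2.8e-03 -8.0e-04 -1.0e+00] w 0.013 F [ 0.2  0.9 -1. ]
 turn [0.15 0.07 0.01]  shift now [ 0.001  -0.0011  0.0114]  shift after turn [ 0.001  -0.0011  0.0114]
```

drive_tool:
  motion: "0.15 0.1 0 0.001 -0.001 0.003 0; 0 0 0 0 0 0.003 0; 0 0 0 0 0 0.003 0; 0 0 0 0 0 0 0"

```text
clock: 11.82
position: [0.5431, -0.2577, 0.1442]
ee_rot: [0.0, 0.661, 0.75, 0.0]
contact_force: [-0.4, 0.1, -0.8]
width: 0.013
```

```bash
python3 -c "
from h import *
goto((.5428,-.2577,.142),97.2)"
```

```text
t 11.82 pos [ 0.5431 -0.2577  0.1442] thx 97.22 tiltz [ 5.e-04  3.e-04 -1.e+00] w 0.013 F [-0.4  0.1 -0.8]
 turn [ 0.03 -0.01  0.02]  shift now [ 0.0001 -0.0003  0.0022]  shift after turn [ 0.0001 -0.0003  0.0022]
```

Position is spot on. From here I'm using short calls with 2 mm steps.

drive_tool:
  motion: "0 0 0 0 0 0.002 0; 0 0 0 0 0 0.002 0; 0 0 0 0 0 0 0"

```text
clock: 12.2
position: [0.5433, -0.2579, 0.1402]
ee_rot: [0.0, 0.661, 0.75, 0.0]
contact_force: [0.2, -0.5, -1.0]
width: 0.013
```

drive_tool:
  motion: "0 0 0 0 0 0.002 0; 0 0 0 0 0 0.001 0"

```text
clock: 12.45
position: [0.5436, -0.2581, 0.1376]
ee_rot: [0.001, 0.661, 0.75, 0.0]
contact_force: [-0.6, 1.0, 1.1]
width: 0.0128
```

drive_tool:
  motion: "0 0 0 0 0 0.002 0; 0 0 0 0 0 0.001 0"

```text
clock: 12.7
position: [0.544, -0.2583, 0.1353]
ee_rot: [0.002, 0.661, 0.75, 0.001]
contact_force: [-0.4, 0.3, 3.6]
width: 0.0133
```

drive_tool:
  motion: "0.15 0 0 0.0005 -0.001 0.002 0; 0 0 0 0 0 0.001 0"

```text
clock: 12.95
position: [0.5438, -0.2583, 0.1335]
ee_rot: [0.002, 0.661, 0.75, -0.0]
contact_force: [-0.8, 0.7, 5.3]
width: 0.0128
```

drive_tool:
  motion: "0 0 0 0 0 0.002 0; 0 0 0 0 0 0.001 0"

```text
clock: 13.2
position: [0.5442, -0.2585, 0.1322]
ee_rot: [0.003, 0.661, 0.75, -0.0]
contact_force: [-1.9, 0.5, 8.2]
width: 0.0132
```

drive_tool:
  motion: "0 0 0 0 0 0.002 0; 0 0 0 0 0 0.001 0"

```text
clock: 13.45
position: [0.5445, -0.2584, 0.1303]
ee_rot: [0.004, 0.661, 0.75, 0.0]
contact_force: [-0.7, 0.4, 2.2]
width: 0.0128
```

```bash
python3 -c "
from h import *
goto((.5428,-.2577,.122),97.2)"
```

```text
t 13.45 pos [ 0.5445 -0.2584  0.1303] thx 97.22 tiltz [ 0.0058 -0.0044 -1.    ] w 0.0128 F [-0.7  0.4  2.2]
 turn [0.3  0.29 0.02]  shift now [ 0.0009 -0.0016  0.0083]  shift after turn [ 0.0009 -0.0016  0.0083]
```

The force dropped, so the barbs are sliding through the windows. Next comes the pad.

drive_tool:
  motion: "0.3 0.3 0 0.001 -0.0015 0.002 0; 0 0 0 0 0 0.001 0"

```text
clock: 13.7
position: [0.5436, -0.2582, 0.1276]
ee_rot: [0.001, 0.661, 0.75, -0.0]
contact_force: [-0.4, 0.2, 3.4]
width: 0.0128
```

drive_tool:
  motion: "0 0 0 0 0 0.002 0; 0 0 0 0 0 0.001 0"

```text
clock: 13.95
position: [0.5436, -0.2583, 0.1247]
ee_rot: [0.001, 0.661, 0.75, -0.0]
contact_force: [-0.8, 0.0, 8.6]
width: 0.0128
```

```bash
python3 -c "
from h import *
goto((.5428,-.2577,.122),97.2)"
```

```text
t 13.95 pos [ 0.5436 -0.2583  0.1247] thx 97.23 tiltz [ 0.0012 -0.0013 -1.    ] w 0.0128 F [-0.8  0.   8.6]
 turn [0.06 0.08 0.03]  shift now [ 0.0007 -0.0007  0.0027]  shift after turn [ 0.0007 -0.0007  0.0027]
```

drive_tool:
  motion: "0 0 0 0.0005 -0.0005 0.002 0"

```text
clock: 14.08
position: [0.5436, -0.2583, 0.124]
ee_rot: [0.002, 0.661, 0.75, 0.0]
contact_force: [-0.6, 0.9, 13.9]
width: 0.0127
```

drive_tool:
  motion: "0 0 0 0 0 0.0015 0"

```text
clock: 14.2
position: [0.5436, -0.2583, 0.1239]
ee_rot: [0.002, 0.661, 0.75, 0.0]
contact_force: [-1.8, 2.6, 13.3]
width: 0.0131
```

drive_tool:
  motion: "0 0 0 0 0 0.0015 0"

```text
clock: 14.32
position: [0.5436, -0.2583, 0.1239]
ee_rot: [0.003, 0.661, 0.75, 0.0]
contact_force: [-2.0, 1.0, 11.9]
width: 0.0128
```

drive_tool:
  motion: "0 0 0 0 0 0.0025 0"

```text
clock: 14.45
position: [0.5436, -0.2583, 0.1232]
ee_rot: [0.003, 0.661, 0.75, 0.0]
contact_force: [-2.0, 1.5, 13.7]
width: 0.0125
```

drive_tool:
  motion: "0 0 0 0 0 0.003 0"

```text
clock: 14.58
position: [0.5436, -0.2583, 0.1226]
ee_rot: [0.004, 0.661, 0.75, 0.0]
contact_force: [-3.1, 1.7, 18.1]
width: 0.0129
```

```bash
python3 -c "
from h import *
goto((.5428,-.2577,.122),97.2)"
```

```text
t 14.57 pos [ 0.5436 -0.2583  0.1226] thx 97.23 tiltz [ 0.0056 -0.0043 -1.    ] w 0.0129 F [-3.1  1.7 18.1]
 turn [0.29 0.29 0.03]  shift now [ 0.0007 -0.0007  0.0006]  shift after turn [ 0.0007 -0.0007  0.0006]
```

drive_tool:
  motion: "0.3 0.3 0 0.0005 -0.0005 0.003 0"

```text
clock: 14.7
position: [0.5436, -0.2583, 0.1225]
ee_rot: [0.001, 0.661, 0.75, 0.0]
contact_force: [-2.2, 1.3, 18.3]
width: 0.013
```

drive_tool:
  motion: "0 0 0 0 0 0.0035 0"

```text
clock: 14.82
position: [0.5437, -0.2583, 0.122]
ee_rot: [0.002, 0.661, 0.75, 0.0]
contact_force: [-4.7, 3.3, 20.9]
width: 0.0129
```

```bash
python3 - <<'E'
from held import *
goto((.5428,-.2577,.122),97.2)
a,d=get_image("scene");b,_=get_image("side");w,dw=get_image("wrist")
A=cv2.resize(a[90:200,160:285],(400,352),interpolation=2);B=cv2.resize(b[80:200,260:370],(323,352),interpolation=2)
cv2.imwrite("pics/p2.png",np.hstack([A,B])[:,:,::-1]);cv2.imwrite("pics/w4.png",w[:,:,::-1])
held(w,dw)
goto((.5428,-.2577,.122),97.2)
E
```

```text
t 14.82 pos [ 0.5437 -0.2583  0.122 ] thx 97.24 tiltz [ 0.0033 -0.0023 -1.    ] w 0.0129 F [-4.7  3.3 20.9]
 turn [0.17 0.16 0.04]  shift now [ 0.0007 -0.0008  0.    ]  shift after turn [ 0.0007 -0.0008  0.    ]
top plane z=-0.0008x+0.0026y+0.0103 10346
front rect ((50.32342529296875, -0.1447315216064453), (32.626644134521484, 52.26113510131836), 0.07282162457704544) xmax 0.06634331590187233 y [-0.02582204  0.02553579]
front edge slope [-0.00460442  0.06654653]
0.038 -0.0261 0.0259 -0.0001
0.046 -0.0262 0.026 -0.0001
0.054 -0.0263 0.026 -0.0002
0.062 -0.0262 0.0258 -0.0002
t 14.97 pos [ 0.5436 -0.2583  0.1221] thx 97.24 tiltz [ 0.0036 -0.0025 -1.    ] w 0.0128 F [-4.   2.8 20.1]
 turn [0.18 0.17 0.04]  shift now [ 0.0007 -0.0007  0.0001]  shift after turn [ 0.0007 -0.0007  0.0001]
```

View pics/p2.png

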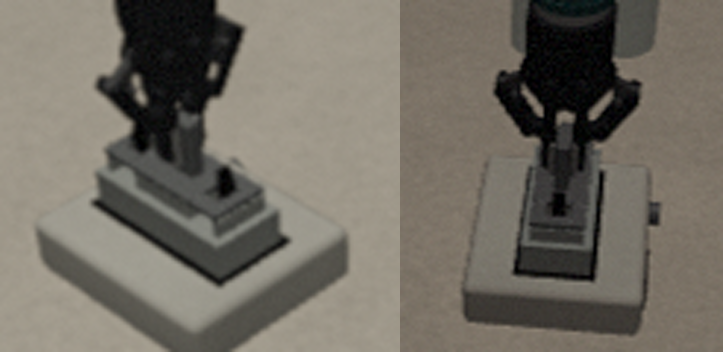

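View pics/w4.png

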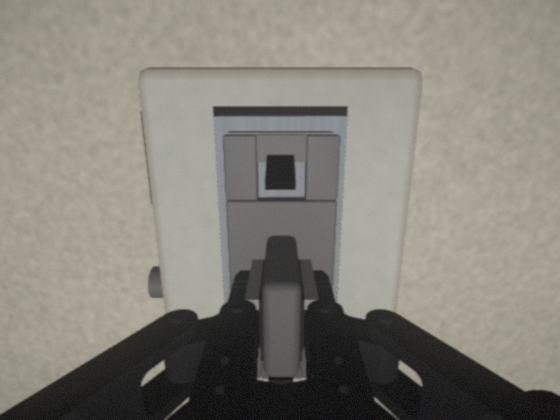

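The front hook, at (281,172), still seems to end at the window edge. I'll push a little more.

drive_tool:
  motion: "0.2 0.2 0 0 0 0.0035 0"

```text
clock: 15.1
position: [0.5437, -0.2584, 0.122]
ee_rot: [0.001, 0.661, 0.75, 0.0]
contact_force: [-4.1, 2.3, 21.0]
width: 0.0127
```

drive_tool:
  motion: "0 0 0 0 0 0.004 0"

```text
clock: 15.22
position: [0.5437, -0.2584, 0.1216]
ee_rot: [0.002, 0.661, 0.75, 0.0]
contact_force: [-4.3, 2.8, 23.0]
width: 0.0135
```

```bash
python3 - <<'E'
from held import *
goto((.5428,-.2577,.122),97.2)
w,dw=get_image("wrist")
W0=cv2.imread("pics/w4.png")
cv2.imwrite("pics/w5.png",np.hstack([cv2.resize(W0[120:210,215:345],(390,270),interpolation=2),cv2.resize(w[120:210,215:345,::-1],(390,270),interpolation=2)]))
E
```

```text
t 15.22 pos [ 0.5437 -0.2584  0.1216] thx 97.25 tiltz [ 0.0026 -0.0016 -1.    ] w 0.0135 F [-4.3  2.8 23. ]
 turn [0.14 0.11 0.05]  shift now [ 0.0008 -0.0008 -0.0004]  shift after turn [ 0.0008 -0.0008 -0.0004]
```

View pics/w5.png

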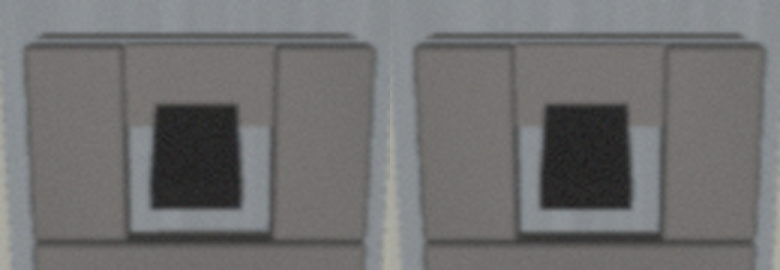

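The hook now overlaps the plate beyond the window edge, so the +y hook has sprung over. I'll give one more light push, relax, and release.

drive_tool:
  motion: "0 0 0 0 0 0.004 0; 0 0 0 0 0 0.004 0"

```text
clock: 15.52
position: [0.5436, -0.2583, 0.1214]
ee_rot: [0.004, 0.661, 0.75, 0.0]
contact_force: [-4.5, 3.2, 24.3]
width: 0.0132
```

drive_tool:
  motion: "0 0 0 0 0 0 0; 0 0 0 0 0 -0.001 0; 0 0 0 0 0 -0.001 0"

```text
clock: 15.9
position: [0.5435, -0.2583, 0.1235]
ee_rot: [0.004, 0.661, 0.75, 0.001]
contact_force: [2.6, -1.3, -2.9]
width: 0.0131
```

```bash
python3 -c "
from h import *
goto((.5428,-.2577,.122),97.2)"
```

```text
t 15.9 pos [ 0.5435 -0.2583  0.1235] thx 97.24 tiltz [ 0.0066 -0.0043 -1.    ] w 0.0131 F [ 2.6 -1.3 -2.9]
 turn [0.34 0.29 0.04]  shift now [ 0.0007 -0.0006  0.0015]  shift after turn [ 0.0007 -0.0006  0.0015]
```

A light tug will show whether the hooks hold.

drive_tool:
  motion: "0.3 0.3 0 0 0 -0.0015 0; 0 0 0 0 0 -0.0015 0"

```text
clock: 16.15
position: [0.5435, -0.2582, 0.1236]
ee_rot: [-0.001, 0.661, 0.75, 0.0]
contact_force: [4.2, -2.1, -10.3]
width: 0.013
```

drive_tool:
  motion: "0 0 0 0 0 0 0; 0 0 0 0 0 0 0"

```text
clock: 16.4
position: [0.5435, -0.2582, 0.1235]
ee_rot: [-0.001, 0.661, 0.75, 0.0]
contact_force: [2.1, -0.4, -5.7]
width: 0.013
```

drive_tool:
  motion: "0 0 0 0 0 0 30; 0 0 0 0 0 0 60; 0 0 0 0 0 0 100; 0 0 0 0 0 0 100; 0 0 0 0 0 0 100; 0 0 0 0 0 0 100"

```text
clock: 17.15
position: [0.5418, -0.2575, 0.1255]
ee_rot: [-0.003, 0.661, 0.75, -0.0]
contact_force: [0.3, 0.6, -0.6]
width: 0.0854
```

```bash
python3 -c "
from h import *
goto((.5428,-.2577,.25),97.2)"
```

```text
t 17.15 pos [ 0.5418 -0.2575  0.1255] thx 97.26 tiltz [-0.0043  0.0027 -1.    ] w 0.0854 F [ 0.3  0.6 -0.6]
 turn [-0.22 -0.19  0.06]  shift now [ 0.      0.0005 -0.1245]  shift after turn [-0.0004  0.001  -0.1245]
```

The cover resisted a 10 N tug without rising. The gripper is open, so I'll retreat straight up and check.

drive_tool:
  motion: "-0.2 -0.2 0 0 0.0005 -0.01 100; 0 0 0 0 0 -0.02 100; 0 0 0 0 0 -0.03 100; 0 0 0 0 0 -0.04 100; 0 0 0 0 0 -0.04 100; 0 0 0 -0.03 0 -0.03 100; 0 0 0 -0.03 0 0 100; 0 0 0 0 0 0 100; 0 0 0 0 0 0 100"

```text
clock: 18.27
position: [0.5502, -0.3168, 0.3069]
ee_rot: [0.003, 0.66, 0.751, 0.0]
contact_force: [-0.3, 0.4, 0.1]
width: 0.0852
```

```bash
python3 - <<'E'
from h import *
s=get_state();T=wT(s);print(s["clock"],s["position"])
w,d=get_image("wrist");a,_=get_image("scene");b,_=get_image("side")
cv2.imwrite("pics/w6.png",w[:,:,::-1])
A=cv2.resize(a[90:200,160:285],(400,352),interpolation=2);B=cv2.resize(b[80:200,260:370],(323,352),interpolation=2)
cv2.imwrite("pics/p3.png",np.hstack([A,B])[:,:,::-1])
P=cloud("wrist",d,T);z=P[...,2];m=(d>0)&(np.hypot(P[...,0]-.5428,P[...,1]+.2577)<.08)
q=P[m&(z>.108)&(z<.119)];A=np.c_[q[:,:2]-[.5428,-.2577],np.ones(len(q))];print("plate top plane",np.linalg.lstsq(A,q[:,2],rcond=None)[0].round(4),len(q),cv2.minAreaRect((q[:,:2]*1000).astype(np.float32)))
q=P[m&(z>.15)];print("rib",len(q),q.mean(0),cv2.minAreaRect((q[:,:2]*1000).astype(np.float32)))
E
```

```text
18.275 [ 0.55022283 -0.31677916  0.30685444]
plate top plane [-0.0003 -0.0007  0.1131] 5903 ((543.4862670898438, -257.8752136230469), (52.12307357788086, 131.87071228027344), 7.272615432739258)
rib 34904 [ 0.54875857 -0.30243938  0.36964233] ((548.4475708007812, -301.6990966796875), (97.68101501464844, 96.70407104492188), 51.89271926879883)
```

View pics/w6.png

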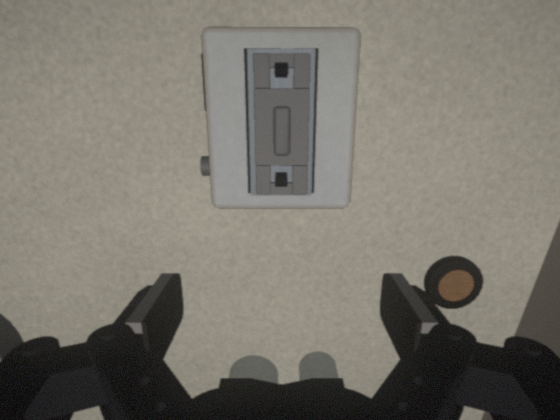

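View pics/p3.png

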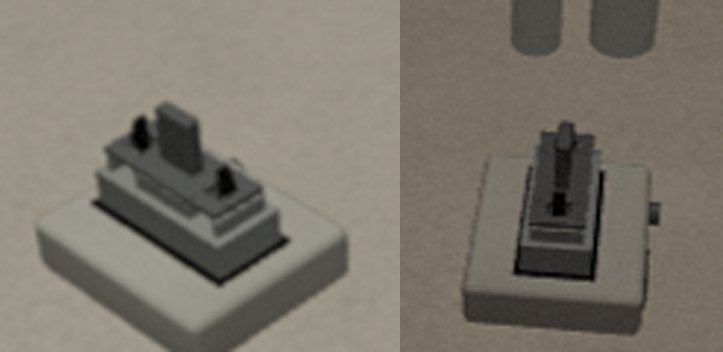

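The wrist view shows the cover level and centred, with the hooks at (281,69) and (281,179) standing up through its windows. The plate top is at 0.1131 m, about 2 mm below where a free pad would hold it, and its tilt is about 0.001. I'm handing the job in.

```bash
python3 -c "
from rig import *
print(sign_off())"
```

```text
the job is handed in; nothing more can be done
None
```

I took the grey cover from the tray by its rib, set it over both hooks and pushed it down until it clicked. Then I let go and handed the job in at about 18.5 s.

**Push:** The wrist force peaked at about 24 N between moves. It fell from 8 N to 2 N as the barbs passed, then rose again on the pad.

**Hold:** The cover did not rise under a tug of about 10 N before release.

**Final position:** The last wrist measurement, after release, put the cover within 1 mm of the shaker's centre and turned with it to about 0.1°. It was level to about 0.001 rad. The plate sat roughly 2 mm above my estimate of the seat, lower than the free pad would hold it.

**Not measured directly:**
- **Hook angles:** I saw the +y barb over the plate in the wrist close-up. For the -y hook I relied on the level, held-down plate and the camera views.
- **Pad force:** I inferred this from the height, which suggests roughly 15 N.
- **Jars and bottle:** I did not measure these again at the end. The arm's path kept clear of them.

No check failed. One of my final calculations, for the rib position, picked up the gripper's own points, so I ignored it.

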